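Set the load dial and load the pan of a spring tester

TASK

Set up the white spring tester: turn its load dial clockwise until the white pointer line is at the red marker on the dial's rim, which drives the green gate beside the pan down to the wanted load, and stand steel weights upright on the pan until the red pan pointer rests inside the window of the green gate. The number of weights needed differs from time to time; leave the spare ones standing upright, and do not move the red marker or disturb the pen pot, the gauge or the rubber disc.

Things in the scene. Friction and masses are not known exactly. Their poses are not given: they have to be found in the camera images.
- tester: fixed white spring tester, base plate 190 (x) by 390 mm (y). Origin: centre of its underside; x away from the operator, y to the left, z up. At y = -105 mm a console whose top slopes 18 degrees down towards the operator, the dial in its middle at 70 mm height. At y = +100 mm the sprung pan. Behind the pan, at x = 72 mm, a scale board 100 mm wide, 205 mm high; pointer and gate run on its far side.
- dial (a joint): angle of the load dial, rad, 0 to 4.8 between its stops, growing clockwise as seen from above; it stays where it is left. Grey skirt disc 88 mm dia, 6 mm thick, with a white pointer line, and a black ribbed round grip 44 mm dia, from 6 to 48 mm above the panel. It has to be turned 1.6 to 3 rad.
- dial_grip (a point): point on the dial's axis 31 mm above the sloping panel, 17 mm below the top of the black grip: the height to grip at. z axis = the dial's axis, pointing out of the panel; turns with the dial.
- dial_tip (a point): outer end of the dial's white pointer line, on the skirt rim, 44 mm from the axis and 7 mm above the panel
- marker (a joint): angle of the red marker in the same sense and with the same zero as the dial: the dial is set when both angles are equal. Red block 24 mm long, 10 mm wide, 5 mm high, set radially on the panel from 47 to 71 mm from the axis; stiff, not to be moved.
- marker_tip (a point): point on the red marker's radial centre line, 44 mm from the dial's axis and 7 mm above the panel: where dial_tip must come
- pan (a joint): how far the sprung pan is pressed down, m, 0 when empty, up to 0.08. About 20 mm per weight.
- pan_spot_left (a point): point on the pan's floor, 43 mm to the left of its middle: a place for a weight. It sinks with the pan. The pan is an open steel tray 95 mm (tester x) by 185 mm (tester y) with a floor 4 mm thick, a rim 8 mm above the floor; empty, the floor is 169 mm above the table.
- pan_spot_right (a point): point on the pan's floor, 43 mm to the right of its middle: the place for a second weight
- pointer (a point): middle of the red bar-shaped pointer (36 mm wide, 4 mm high) fixed to the pan; it goes up and down with the pan on the far (+x) side of the scale board
- gate_mid (a point): middle of the window of the green gate, a bracket with two green lips 40 mm wide, the window between them 34 mm high, on the far (+x) side of the scale board. The dial drives it: about 25 mm down per rad. The load is right when the pointer is within 15 mm above or below this point.
- weight_a: identical-looking polished steel weight, about 0.55 kg (true mass differs a little from piece to piece): round body 60 mm dia and 26 mm high, 16 mm dia neck, round grip knob on top 26 mm dia from 40 to 60 mm above the underside (grip it there, closed fingertips no lower than 30 mm). Starts standing on the table to the left of the tester. Origin: centre of the underside, z up.
- weight_b: identical-looking polished steel weight, about 0.55 kg (true mass differs a little from piece to piece): round body 60 mm dia and 26 mm high, 16 mm dia neck, round grip knob on top 26 mm dia from 40 to 60 mm above the underside (grip it there, closed fingertips no lower than 30 mm). Starts standing on the table to the left of the tester. Origin: centre of the underside, z up.
- weight_c: identical-looking polished steel weight, about 0.55 kg (true mass differs a little from piece to piece): round body 60 mm dia and 26 mm high, 16 mm dia neck, round grip knob on top 26 mm dia from 40 to 60 mm above the underside (grip it there, closed fingertips no lower than 30 mm). Starts standing on the table to the left of the tester. Origin: centre of the underside, z up.
- pen_pot: bystander: black pen pot, 76 mm dia, 150 mm high with pens; origin centre of underside
- gauge: bystander: round steel dial gauge lying flat, 58 mm dia, 23 mm thick, with a stem along its x axis to 84 mm; origin centre of the case's underside
- rubber_disc: bystander: purple rubber disc 60 mm dia, 12 mm thick, lying flat; origin centre of underside
Not all that is in view belongs to the job. Leave any blue look-alike of the weight_b alone. Leave any turquoise look-alike of the weight_c alone.

How it is judged:
At the end, for the whole second after the job is handed in: The tip of the dial's white line is within 5.5 mm (0.125 rad) of the red marker's point, the red pan pointer rests within 15 mm above or below the middle of the green gate's window, and all weights, on the pan or spare, stand upright (within 0.15 rad) and at rest (distance between dial_tip and marker_tip below 0.0055 m and z of pointer in the frame of gate_mid between -0.015 and 0.015 m and velocity of joint pan between -0.01 and 0.01 m/s and angle between each of weight_a, weight_b, weight_c's own z axis and vertical below 0.15 rad and linear speed of each of weight_a, weight_b, weight_c below 0.02 m/s); the robot touches nothing.
It fails at once if the red marker is moved by more than 4 mm (distance of marker_tip from where it was at the start of the episode above 0.004 m).
It fails at once if the pen pot is moved by more than 40 mm (distance of pen_pot from where it was at the start of the episode above 0.04 m).
It fails at once if the gauge is moved by more than 40 mm (distance of gauge from where it was at the start of the episode above 0.04 m).
It fails at once if the rubber disc is moved by more than 40 mm (distance of rubber_disc from where it was at the start of the episode above 0.04 m).
It also fails if it takes over 72 s, if anything falls off the work surface, if the arm or the gripper's body presses on something with over 40 N, if the wrist force passes 120 N, or if a joint passes its speed limit or range.

ROBOT

A 7-joint arm with a two-finger parallel gripper is mounted at the origin on the work surface. World frame = base frame: x ahead of the robot, y to its left, z up, the work surface at z = 0. Lengths are in m, angles in rad, forces in N, time in s.
With the tool pointing down it reaches from about 0.4 to 0.85 m from the base axis. Payload 10.4 kg.
Tool frame: the origin (TCP) lies at the very end of the fingers, on their centre line; the grasp point (between the pads) lies 19 mm behind it; z points along the fingers, y is the line along which they close (so a half turn about z gives the same grasp; the last joint's range is limited). The gripper opens to 87 mm and grips with 3 to 60 N. Pads are 19 mm wide; open, the fingers measure 117 mm over their backs; the gripper's body (75 mm by 190 mm) begins 51 mm behind the grasp point.
Start: joints at [1.186, 0.332, -0.065, 1.46, 0.022, 1.35, -0.088], TCP at [0.221, -0.585, 0.223] pointing down, gripper open.
Joint ranges: [-2.6, 2.6], [-0.5, 2.12], [-1.47, 1.34], [0.16, 2.42], [-1.27, 4.41], [0.06, 2.06], [-2.6, 2.6]. Speed limits (rad/s): [2.22, 2.22, 2.79, 2.79, 3.14, 3.14, 3.14].

INTERFACE

Orientations are given as a unit quaternion [x, y, z, w].
In Python, from bench import status, camera, order gives the robot as it stands.
- The arm moves only by the tool jog_arm, never from a script. Its argument "plan" is a list of rows, each a list of 7 numbers: the turn, a rotation vector about the tool's x, y, z in rad, then the shift along the tool's x, y, z in mm, then the opening, from -1 (shut) to 1 (fully open). A call has 1 to 12 rows; each row is the pose to reach, as a shift and turn from the pose commanded when the call began, along the tool's axes at that moment; what a row does not reach only later rows make up. A row lasts 1/10 s, in which the tool goes at most 50 mm and 8.59 degrees, less where a joint would pass 70% of its speed; a pose out of reach is approached as far as the arm can. A call with a gripper value outside its range is refused whole. The fingers move at their own pace and stop on an object; "squeeze" is the grip in N (left out, the last holds). Time passes only in rows, so rows that repeat a pose let the fingers close. It gives the time, the measured TCP pose, the force, the opening and the grip force at its end, in the units of the state.
- status.read_state(): the state, without advancing time (a new reading comes with each control period).
- camera(name): name is "scene" or "top"; returns a dict with "image" (384x512x3 uint8, red, green, blue), "z_map" (384x512 float32, m along the optical axis (not along the pixel's ray), 0 where there is no reading), "fx", "fy", "cx", "cy" (pixels), "k1" (the pictures are not rectified: a ray, as slopes to the right and down, at radius r is drawn at 1 + k1 r^2 times it, then the intrinsics apply), "world_from_camera" (4x4, takes a point from camera to world coordinates). Camera axes: x right, y down, z forward; pixel columns grow to the right and rows downward; lengths in m; the calibration is good to about 2 mm. A picture is of the moment at which its call begins.
- order.close_job(): hands the job in; it is judged then, once.
The state is a dict: "time": time; "joint_positions": joint angles; "joint_vel": joint speeds; "joint_torque": joint torques, N m; "ee_pos": TCP position; "eef_rot": TCP orientation; "ft_force": force on the tool from outside, world axes, zero at the start; "torque": the same for the moment, N m; "width": finger opening in m; "grip_force": force on a finger pad.
Only numpy, scipy, OpenCV 4.12 (cv2) and the standard library are available. Lean on these libraries where they do the work, as an engineer would, in place of code of your own. Each camera call takes 0.05 s, during which the arm holds its last target. There are 200 camera calls.

## Working session

There is one attempt and no reset: what is moved stays moved. The work goes in short steps, Python scripts to look and compute and a tool call to move; the robot and the scene stay as the last step left them, time stands still between calls to the robot, and variables do not carry over. Pictures are saved under pics/ and viewed, at most 10 in all, crops included, and the job is handed in when it is done.

Besides the shell and the picture viewer there is one more tool, called after ">>>" by a JSON object that holds its "api" and its "payload". jog_arm: Moves the arm, as the interface text tells. Its arguments: {"type":"object","properties":{"plan":{"type":"array"},"squeeze":{"type":"number"}},"required":["plan"]}

```bash
mkdir -p pics; cat > h.py <<'E'
import numpy as np, cv2
from bench import status, camera, order
def snap(n,f=None):
    c=camera(n)
    if f: cv2.imwrite('pics/'+f,cv2.cvtColor(c['image'],cv2.COLOR_RGB2BGR))
    return c
def rays(c,uv):
    K=np.array([[c['fx'],0,c['cx']],[0,c['fy'],c['cy']],[0,0,1.]])
    uv=np.asarray(uv,float).reshape(-1,1,2)
    xy=cv2.undistortPoints(uv,K,np.array([c['k1'],0,0,0,0.])).reshape(-1,2)
    return np.c_[xy,np.ones(len(xy))]
def onz(c,uv,z):
    d=rays(c,uv)@c['world_from_camera'][:3,:3].T; o=c['world_from_camera'][:3,3]
    return o+d*((z-o[2])/d[:,2])[:,None]
def depth(c,uv):
    uv=np.asarray(uv).reshape(-1,2); r=rays(c,uv)
    z=np.array([c['z_map'][int(round(v)),int(round(u))] for u,v in uv])
    T=c['world_from_camera']; return (r*z[:,None])@T[:3,:3].T+T[:3,3]
def cloud(c):
    v,u=np.mgrid[0:384,0:512]; return depth(c,np.c_[u.ravel(),v.ravel()]).reshape(384,512,3)
E
python3 - <<'E'
from h import *
for n in('scene','top'):
    c=snap(n,n+'0.png'); print(n,c['fx'],c['k1'],np.round(c['world_from_camera'],3).tolist(),(c['z_map']>0).mean())
print(status.read_state())
E
```

```text
scene 441.75304802384755 0.01876588902445967 [[0.775, 0.498, -0.389, 1.007], [0.632, -0.6, 0.49, -0.486], [0.011, -0.626, -0.78, 1.083], [0.0, 0.0, 0.0, 1.0]] 0.9960835774739584
top 466.799152280869 -0.17313391993517288 [[0.006, -0.998, 0.062, 0.455], [-1.0, -0.005, 0.012, 0.096], [-0.011, -0.062, -0.998, 1.231], [0.0, 0.0, 0.0, 1.0]] 0.9960174560546875
{'time': 0.1, 'joint_positions': array([ 1.18638287,  0.33281376, -0.06471837,  1.46083808,  0.02160085,
        1.34989001, -0.08849664]), 'joint_vel': array([ 0.00109059, -0.00217527, -0.00150471,  0.00014773,  0.00049858,
        0.0005735 ,  0.00034571]), 'joint_torque': array([ 9.75446383e-04, -6.24545717e+01,  2.41512404e-02, -3.90716493e+01,
       -6.15774491e-02,  3.66624375e-02,  6.04405204e-05]), 'ee_pos': array([ 0.22112038, -0.58421839,  0.22183956]), 'eef_rot': array([ 9.83677191e-01,  1.79941079e-01, -1.37429807e-04, -6.11580263e-04]), 'ft_force': array([ 0.70708585, -0.14134031, -0.4040933 ]), 'torque': array([-0.02324029,  0.00536085, -0.01442566]), 'grip_force': 0.0, 'width': 0.08707967402176137}
```

View pics/scene0.png

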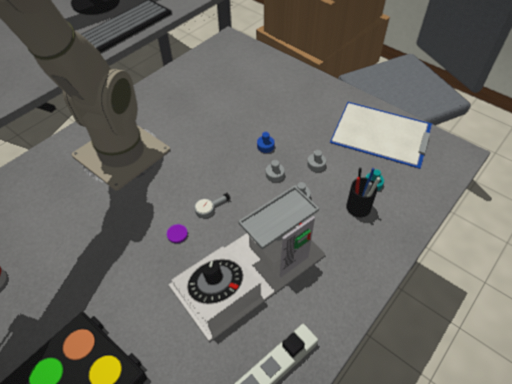

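View pics/top0.png

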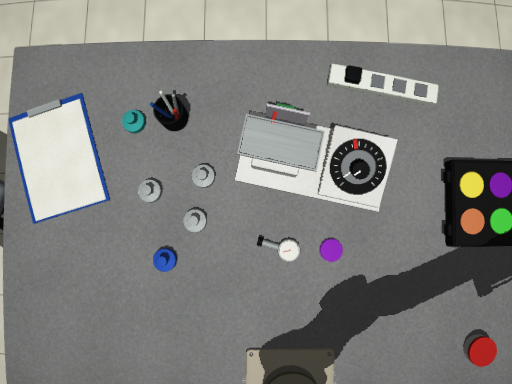

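The scene view has the tester dial at (212,272) and the gate at (302,238). In the top view the dial is at (357,165), the red marker at (355,143), and the grey weights at (150,190), (203,175) and (195,220). The blue and turquoise decoys are at (165,259) and (133,121).

```bash
python3 - <<'E'
from h import *
c=snap('top'); im=c['image']; P=cloud(c)
s=snap('scene'); 
a=cv2.resize(im[115:215,310:410],(400,400),interpolation=cv2.INTER_CUBIC)
b=cv2.resize(s['image'][175:290,240:340],(400,460),interpolation=cv2.INTER_CUBIC)[:400]
cv2.imwrite('pics/crop1.png',cv2.cvtColor(np.hstack([a,b]),cv2.COLOR_RGB2BGR))
# weights: points z 0.045..0.075 in region
for n,(u,v) in dict(A=(150,190),B=(203,175),C=(195,220),blue=(165,259),turq=(133,121),pot=(171,112),gauge=(288,250),disc=(331,250)).items():
    q=P[v-22:v+22,u-22:u+22].reshape(-1,3)
    k=q[(q[:,2]>0.05)&(q[:,2]<0.075)]; bdy=q[(q[:,2]>0.008)]
    print(n,'knob',len(k),np.round(k.mean(0),3) if len(k) else '', 'all',np.round((bdy.min(0)+bdy.max(0))/2,3),'zmax',bdy[:,2].max().round(3))
# pan: z~0.165-0.18
reg=P[95:215,225:410]
m=(reg[...,2]>0.160)&(reg[...,2]<0.185)&(np.arange(225,410)[None,:]<330)
q=reg[m][:,:2]; r=cv2.minAreaRect((q*1000).astype(np.float32)); print('pan',r,np.median(reg[m][:,2]))
# grip
q=P[140:190,330:385].reshape(-1,3); k=q[q[:,2]>0.098]; print('grip top',len(k),k.mean(0).round(4),k[:,2].max())
# panel plane
w=(P[...,2]>0.02)&(P[...,2]<0.11); w[:,:325]=0;w[:,395:]=0;w[:125]=0;w[210:]=0
w&=(im.min(2)>170); q=P[w]; A=np.c_[q[:,:2],np.ones(len(q))]; 
for _ in range(3):
    co=np.linalg.lstsq(A,q[:,2],rcond=None)[0]; e=abs(A@co-q[:,2]); A,q=A[e<.006],q[e<.006]
nrm=np.r_[-co[:2],1]; nrm/=np.linalg.norm(nrm); print('plane',co,len(q),'normal',nrm,'tilt deg',np.degrees(np.arccos(nrm[2])),'downdir yaw',np.degrees(np.arctan2(nrm[1],nrm[0])))
E
```

```text
A knob 90 [0.529 0.37  0.059] all [0.507 0.248 0.62 ] zmax 1.231
B knob 84 [0.568 0.229 0.06 ] all [0.527 0.177 0.62 ] zmax 1.231
C knob 88 [0.452 0.25  0.06 ] all [0.452 0.188 0.621] zmax 1.231
blue knob 89 [0.35  0.328 0.06 ] all [0.388 0.231 0.62 ] zmax 1.231
turq knob 88 [0.715 0.419 0.06 ] all [0.611 0.272 0.62 ] zmax 1.231
pot knob 170 [0.727 0.311 0.063] all [0.611 0.223 0.62 ] zmax 1.231
gauge knob 0  all [0.402 0.037 0.62 ] zmax 1.231
disc knob 0  all [ 0.402 -0.02   0.619] zmax 1.231
pan ((652.3004150390625, 30.725799560546875), (186.28567504882812, 136.81582641601562), 77.93794250488281) 0.16935504085700814
grip top 320 [ 0.5748 -0.1524  0.1535] 1.2309857418479686
plane [ 0.31593517 -0.06668166 -0.12747188] 1758 normal [-0.30065055  0.06345567  0.95162105] tilt deg 17.895032197459066 downdir yaw 168.08199783590658
```

View pics/crop1.png

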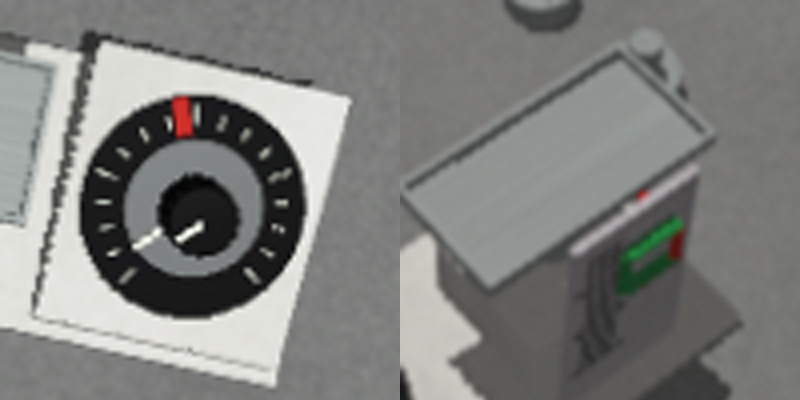

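The crop shows the dial's white line pointing lower left, with its tip near crop (135,245). The red marker is at crop (182,115), and the gate is on the right of the board. The fitted panel tilt of 17.9° matches the 18° given, and the tester's yaw is about -12°.

```bash
cat > dial.py <<'E'
from h import *
yaw=np.radians(-12.0); ex=np.array([np.cos(yaw),np.sin(yaw),0]); ey=np.array([-np.sin(yaw),np.cos(yaw),0]); ez=np.array([0,0,1.])
n=-np.sin(np.radians(18))*ex+np.cos(np.radians(18))*ez; up=np.cross(n,-ey) # up-slope, 
up=np.cos(np.radians(18))*ex+np.sin(np.radians(18))*ez
def toplane(c,uv,p0):
    d=rays(c,uv)@c['world_from_camera'][:3,:3].T; o=c['world_from_camera'][:3,3]
    return o+d*(((p0-o)@n)/(d@n))[:,None]
def ang(p,ax): # clockwise from upslope
    q=p-ax; return np.arctan2(q@(-ey),q@up), np.hypot(q@ey,q@up)
E
python3 - <<'E'
from dial import *
c=snap('top'); im=c['image'].astype(int); P=cloud(c)
R,G,B=im[...,0],im[...,1],im[...,2]
bad=c['z_map']==0
sub=np.zeros((384,512),bool); sub[125:205,325:392]=1; sub&=~bad
w=sub&(im.min(2)>170); q=P[w]; A=np.c_[q[:,:2],np.ones(len(q))]
for _ in range(4):
    co=np.linalg.lstsq(A,q[:,2],rcond=None)[0]; e=abs(A@co-q[:,2]); A,q=A[e<.006],q[e<.006]
h=(P@np.r_[-co[:2],1]-co[2])/np.sqrt(1+co[:2]@co[:2])
print('tilt',np.degrees(np.arctan(np.hypot(*co[:2]))),'yaw',np.degrees(np.arctan2(co[1],co[0])))
top=sub&(h>.04)&(h<.056); g=P[top]; gt=cv2.minEnclosingCircle
print('grip',top.sum(),g.mean(0),np.median(h[top]))
(cx,cy),rr=cv2.minEnclosingCircle(np.argwhere(top)[:,::-1].astype(np.float32)); print('px',cx,cy,rr)
ax_top=g.mean(0)
gh=np.median(h[top]); axp=ax_top-n*gh; print('axis at panel',axp)
red=sub&(R>150)&(G<90)&(B<90); uv=np.argwhere(red)[:,::-1].astype(float); mp=toplane(c,uv,axp+n*.005)
print('marker',len(uv),[np.round(x,3) for x in ang(mp.mean(0),axp)])
# skirt: circle of ring
p7=toplane(c,np.argwhere(sub)[:,::-1].astype(float),axp+n*.007); a,r=ang(p7,axp)
wh=(im.min(2)[sub]>165)&(r>.026)&(r<.046); print('line px',wh.sum(),'ang',a[wh].round(2),r[wh].round(3))
# skirt centre check by grey
gs=(abs(im.max(2)-im.min(2))[sub]<15)&(im.min(2)[sub]>95)&(im.min(2)[sub]<165)&(r<.06)
(u,v),rad=cv2.minEnclosingCircle(((p7[gs]-axp)@np.c_[up,-ey]*1000).astype(np.float32)); print('skirt centre off mm',u,v,rad)
# pan
m=(P[...,2]>.160)&(P[...,2]<.185)&~bad; m[:,:225]=0;m[:,332:]=0;m[:90]=0
q=P[m]; lx=q@ex; ly=q@ey; print('pan ly',np.percentile(ly,[.5,99.5]),'lx',np.percentile(lx,[.5,99.5])); print(np.histogram(lx,20))
print('axis lx,ly',axp@ex,axp@ey)
s=snap('scene'); S=s['image'].astype(int); Q=cloud(s); ok=(s['z_map']>0)
loc=np.stack([Q@ex-axp@ex,Q@ey-axp@ey-.205,Q[...,2]],-1) # tester frame-ish
reg=np.zeros((384,512),bool); reg[190:290,270:335]=1
for nm,mk in dict(green=(S[...,1]>90)&(S[...,1]>S[...,0]+40)&(S[...,1]>S[...,2]+30),red=(S[...,0]>120)&(S[...,1]<80)&(S[...,2]<80)).items():
    k=mk&reg&ok
    no,lab,st,ce=cv2.connectedComponentsWithStats(k.astype(np.uint8))
    for i in range(1,no):
        l=loc[lab==i]; print(nm,st[i],'min',l.min(0).round(3),'max',l.max(0).round(3))
E
```

```text
tilt 17.80365517541624 yaw -16.942940246920163
grip 278 [ 0.57663173 -0.16133131  0.11635281] 0.049951819831878144
px 360.3974304199219 169.55128479003906 9.711325645446777
axis at panel [ 0.59173038 -0.16454063  0.0688458 ]
marker 34 [np.float64(-0.365), np.float64(0.057)]
line px 14 ang [-2.34 -2.39 -2.42 -2.47 -2.36 -2.39 -2.44 -2.49 -2.41 -2.45 -2.5  -2.4
 -2.43 -2.47] [0.028 0.026 0.03  0.028 0.037 0.035 0.033 0.031 0.039 0.037 0.035 0.044
 0.042 0.04 ]
skirt centre off mm 0.05447207763791084 -0.39229103922843933 59.4388542175293
pan ly [-0.00592361  0.25796356] lx [0.08694715 0.6968099 ]
(array([  33,    0,    0,    0,    0,    0,    0,    0,    0,    0,    0,
          0,    0,    0,    0,  414, 1085, 1085,  832,  179]), array([0.07647303, 0.10762204, 0.13877104, 0.16992005, 0.20106905,
       0.23221805, 0.26336706, 0.29451606, 0.32566506, 0.35681407,
       0.38796307, 0.41911208, 0.45026108, 0.48141008, 0.51255909,
       0.54370809, 0.57485709, 0.6060061 , 0.6371551 , 0.66830411,
       0.69945311]))
axis lx,ly 0.613009569376733 -0.037917358810700415
green [297 230  13  10  40] min [ 0.077 -0.012  0.175] max [0.085 0.028 0.183]
red [299 223   2   2   2] min [0.045 0.026 0.166] max [0.045 0.029 0.167]
```

```bash
cat >> dial.py <<'E'
from scipy.spatial.transform import Rotation as Ro
def rel(p,R,st=None):
    st=st or status.read_state(); R0=Ro.from_quat(st['eef_rot']).as_matrix()
    print('turn',Ro.from_matrix(R0.T@R).as_rotvec().round(4).tolist(),'shift',((R0.T@(np.asarray(p)-st['ee_pos']))*1000).round(1).tolist())
def tool(z,yawy): # tool axis z, tool y heading at world yaw
    y=np.array([np.cos(yawy),np.sin(yawy),0]); z=z/np.linalg.norm(z); y=y-z*(y@z); y/=np.linalg.norm(y); return np.c_[np.cross(y,z),y,z]
E
python3 - <<'E'
from dial import *
c=snap('top'); im=c['image'].astype(int)
sub=np.zeros((384,512),np.uint8); sub[130:200,322:392]=1
axp=np.array([.5917,-.1645,.0688])
dark=((im.max(2)<60)&(sub>0)).astype(np.uint8); no,lab,st,ce=cv2.connectedComponentsWithStats(dark,connectivity=8); 
for i in range(1,no):
    if st[i][4]<100: continue
    uv=np.argwhere(lab==i)[:,::-1].astype(float)
    for hh in (0.001,.048):
        p=toplane(c,uv,axp+n*hh); q=((p-axp)@np.c_[up,-ey]*1000).astype(np.float32); h=cv2.convexHull(q).reshape(-1,2)
        (u,v),(d1,d2),_=cv2.fitEllipse(h); print(st[i],hh,'centre off up,right mm',u,v,'axes',d1,d2)
s=snap('scene'); S=s['image'].astype(int); Q=cloud(s)
loc=np.stack([Q@ex-axp@ex,Q@ey-axp@ey-.205,Q[...,2]],-1)
for v in range(222,252,2):
    print(v,[ (S[v,u].tolist(), (loc[v,u]*1000).astype(int).tolist()) for u in (302,310)])
q=axp+n*.102; rel(q,tool(-n,np.radians(44)))
E
```

```text
[ 330  139   56   55 1260] 0.001 centre off up,right mm -1.5959668159484863 1.4120025634765625 axes 139.6776123046875 140.76422119140625
[ 330  139   56   55 1260] 0.048 centre off up,right mm 5.7763776779174805 -7.792764663696289 axes 134.0293426513672 135.07200622558594
[349 159  21  20 294] 0.001 centre off up,right mm -5.576409339904785 6.210874080657959 axes 46.8873405456543 54.15629959106445
[349 159  21  20 294] 0.048 centre off up,right mm 1.956894874572754 -3.1879496574401855 axes 44.99131393432617 51.96633529663086
222 [([117, 107, 106], [-33, 122, -3]), ([78, 76, 77], [71, 35, 195])]
224 [([179, 164, 168], [68, 11, 205]), ([78, 76, 77], [71, 37, 185])]
226 [([130, 127, 130], [71, 9, 202]), ([78, 76, 77], [72, 37, 177])]
228 [([81, 78, 80], [70, 10, 191]), ([78, 76, 78], [71, 39, 165])]
230 [([82, 78, 81], [71, 11, 182]), ([64, 101, 72], [81, 28, 179])]
232 [([58, 72, 60], [73, 10, 177]), ([83, 71, 47], [81, 29, 169])]
234 [([29, 94, 46], [78, 5, 180]), ([85, 41, 44], [82, 29, 160])]
236 [([36, 113, 56], [83, 0, 180]), ([81, 52, 52], [81, 31, 148])]
238 [([68, 76, 69], [71, 14, 143]), ([86, 57, 57], [82, 32, 139])]
240 [([53, 68, 56], [74, 12, 140]), ([81, 72, 72], [69, 48, 98])]
242 [([18, 62, 30], [78, 9, 139]), ([83, 81, 81], [70, 49, 88])]
244 [([35, 63, 39], [80, 7, 133]), ([85, 84, 83], [70, 50, 78])]
246 [([72, 73, 71], [70, 19, 99]), ([88, 87, 84], [50, 76, 14])]
248 [([79, 77, 78], [69, 21, 86]), ([91, 89, 87], [52, 74, 8])]
250 [([79, 76, 77], [71, 20, 79]), ([92, 91, 88], [59, 68, 13])]
turn [-0.3729, -0.0003, -1.981] shift [468.6, -278.7, 56.7]
```

>>> {"api": "jog_arm", "payload": {"plan": [[-0.373,0,-1.981,468,-279,56,1],[-0.373,0,-1.981,468,-279,56,1],[-0.373,0,-1.981,468,-279,56,1],[-0.373,0,-1.981,468,-279,56,1],[-0.373,0,-1.981,468,-279,56,1],[-0.373,0,-1.981,468,-279,56,1],[-0.373,0,-1.981,468,-279,56,1],[-0.373,0,-1.981,468,-279,56,1],[-0.373,0,-1.981,468,-279,56,1],[-0.373,0,-1.981,468,-279,56,1],[-0.373,0,-1.981,468,-279,56,1],[-0.373,0,-1.981,468,-279,56,1]]}}

```text
time: 1.6
ee_pos: [0.5634, -0.1505, 0.1665]
eef_rot: [0.466, 0.873, 0.028, 0.143]
ft_force: [-0.8, 0.2, 0.1]
width: 0.0871
grip_force: 0.0
```

```bash
python3 - <<'E'
from dial import *
axp=np.array([.5917,-.1645,.0688]); st=status.read_state(); print(st['joint_positions'].round(2))
for h in (.102,.013): rel(axp+n*h,tool(-n,np.radians(44)),st)
E
```

```text
[ 0.74  0.12 -0.61  1.89  0.15  0.87  0.65]
turn [-0.0338, -0.0023, -0.1978] shift [-4.7, -6.4, 0.6]
turn [-0.0338, -0.0023, -0.1978] shift [-4.6, -3.4, 89.6]
```

>>> {"api": "jog_arm", "payload": {"plan": [[-0.034,-0.002,-0.15,-5,-6,1,1],[-0.034,-0.002,-0.198,-5,-5,1,1],[-0.034,-0.002,-0.198,-5,-4,30,1],[-0.034,-0.002,-0.198,-5,-3,60,1],[-0.034,-0.002,-0.198,-5,-3,89,1],[-0.034,-0.002,-0.198,-5,-3,89,1],[-0.034,-0.002,-0.198,-5,-3,89,1]]}}

```text
time: 2.3
ee_pos: [0.5844, -0.1715, 0.0821]
eef_rot: [0.382, 0.911, 0.026, 0.153]
ft_force: [0.5, -0.2, 0.8]
width: 0.0869
grip_force: 0.0
```

```bash
python3 - <<'E'
from dial import *
axp=np.array([.5917,-.1645,.0688]); st=status.read_state(); print(st['joint_positions'].round(2),st['ft_force'].round(1))
rel(axp+n*.013,tool(-n,np.radians(44)),st)
snap('top','top1.png')
c=snap('scene'); cv2.imwrite('pics/s1.png',cv2.cvtColor(np.hstack([cv2.resize(c['image'][215:315,160:260],(400,400)),cv2.resize(c['image'][185:285,250:350],(400,400))]),cv2.COLOR_RGB2BGR))
E
```

```text
[ 0.72  0.27 -0.58  1.93  0.25  0.68  0.79] [ 0.5 -0.2  0.8]
turn [-0.006, 0.0007, -0.0139] shift [3.5, 7.7, 1.4]
```

View pics/s1.png

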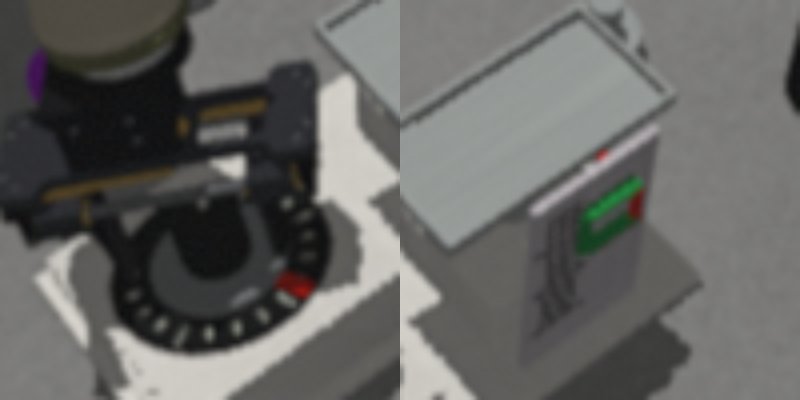

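The right half of the crop shows the gate on the far face with red at its right edge. The left half shows the gripper straddling the grip, slightly off centre, so I'll correct by the measured offset and close.

>>> {"api": "jog_arm", "payload": {"plan": [[-0.006,0,-0.014,3.5,7.7,1,1],[-0.006,0,-0.014,3.5,7.7,1,1],[-0.006,0,-0.014,3.5,7.7,1,0.3],[-0.006,0,-0.014,3.5,7.7,1,-0.3],[-0.006,0,-0.014,3.5,7.7,1,-0.5],[-0.006,0,-0.014,3.5,7.7,1,-0.5],[-0.006,0,-0.014,3.5,7.7,1,-0.5],[-0.006,0,-0.014,3.5,7.7,1,-0.5]], "squeeze": 25}}

```text
time: 3.2
ee_pos: [0.5878, -0.164, 0.0813]
eef_rot: [0.375, 0.913, 0.028, 0.155]
ft_force: [-0.3, 0.7, 0.6]
width: 0.047
grip_force: 0.0
```

```bash
python3 - <<'E'
from dial import *
axp=np.array([.5917,-.1645,.0688]); st=status.read_state(); print(st['joint_positions'].round(2),st['ft_force'].round(1),st['torque'].round(2))
rel(axp+n*.013,tool(-n,np.radians(44)),st)
E
```

```text
[ 0.72  0.27 -0.58  1.93  0.26  0.67  0.79] [-0.3  0.7  0.6] [0.03 0.25 0.04]
turn [0.0, 0.0017, -0.0001] shift [0.3, 0.1, 0.0]
```

>>> {"api": "jog_arm", "payload": {"plan": [[0,0,0,0,0,0,-0.6],[0,0,0,0,0,0,-0.6],[0,0,0,0,0,0,-0.6],[0,0,0.1,0,0,0,-0.6],[0,0,0.22,0,0,0,-0.6],[0,0,0.34,0,0,0,-0.6],[0,0,0.46,0,0,0,-0.6],[0,0,0.58,0,0,0,-0.6],[0,0,0.7,0,0,0,-0.6],[0,0,0.82,0,0,0,-0.6],[0,0,0.94,0,0,0,-0.6],[0,0,1.0,0,0,0,-0.6]], "squeeze": 25}}

```text
time: 4.4
ee_pos: [0.5866, -0.1645, 0.0808]
eef_rot: [0.769, 0.62, 0.098, 0.122]
ft_force: [-8.3, -1.5, 4.6]
width: 0.0434
grip_force: 25.3
```

```bash
cat >> dial.py <<'E'
axp=np.array([.5917,-.1645,.0688])
def dialread(save=None):
    c=snap('top',save); im=c['image'].astype(int); sub=np.zeros((384,512),bool); sub[125:205,325:392]=1
    red=sub&(im[...,0]>110)&(im[...,1]<90)&(im[...,2]<90); mp=toplane(c,np.argwhere(red)[:,::-1].astype(float),axp+n*.005)
    if red.sum(): print('marker',red.sum(),ang(mp.mean(0),axp))
    p=toplane(c,np.argwhere(sub)[:,::-1].astype(float),axp+n*.007); a,r=ang(p,axp)
    w=(im.min(2)[sub]>160)&(r>.027)&(r<.044); print('line',w.sum(),np.median(a[w]) if w.any() else '',a[w].round(2),r[w].round(3))
E
python3 - <<'E'
from dial import *
st=status.read_state(); print(st['joint_positions'].round(2),st['ft_force'].round(1),st['torque'].round(2),st['grip_force'],st['width'])
rel(axp+n*.013,tool(-n,np.radians(44)),st); dialread()
E
```

```text
[ 0.57  0.25 -0.42  1.94  0.18  0.66 -0.16] [-8.3 -1.5  4.6] [-0.3   1.59 -0.08] 25.279254843480885 0.04337766588376708
turn [-0.0017, 0.0015, -1.0051] shift [1.1, 1.0, -0.0]
marker 5 (np.float64(-0.29705561668158875), np.float64(0.0555670325202858))
line 0  [] []
```

>>> {"api": "jog_arm", "payload": {"plan": [[0,0,0.12,0,0,0,-0.6],[0,0,0.24,0,0,0,-0.6],[0,0,0.36,0,0,0,-0.6],[0,0,0.48,0,0,0,-0.6],[0,0,0.6,0,0,0,-0.6],[0,0,0.72,0,0,0,-0.6],[0,0,0.84,0,0,0,-0.6],[0,0,0.96,0,0,0,-0.6],[0,0,1.05,0,0,0,-0.6],[0,0,1.07,0,0,0,-0.6],[0,0,1.07,0,0,0,-0.6]]}}

```text
time: 5.55
ee_pos: [0.5859, -0.1638, 0.0805]
eef_rot: [0.977, 0.143, 0.145, 0.055]
ft_force: [-13.1, 1.1, 9.8]
width: 0.0436
grip_force: 25.3
```

```bash
python3 - <<'E'
from dial import *
st=status.read_state(); print(st['joint_positions'].round(2),st['ft_force'].round(1),st['torque'].round(2),st['grip_force'],st['width'])
rel(axp+n*.013,tool(-n,np.radians(44)),st); dialread()
s=snap('scene'); cv2.imwrite('pics/s2.png',cv2.cvtColor(np.hstack([cv2.resize(s['image'][215:315,160:260],(400,400)),cv2.resize(s['image'][185:285,250:350],(400,400))]),cv2.COLOR_RGB2BGR))
E
```

```text
[ 0.42  0.23 -0.25  1.95  0.11  0.66 -1.17] [-13.1   1.1   9.8] [ 0.18  2.51 -0.21] 25.316635239869356 0.043610922355158274
turn [-0.0031, 0.002, -2.071] shift [1.9, 0.5, -0.0]
marker 41 (np.float64(-0.3623928040104494), np.float64(0.05776083295583918))
line 5 -0.29932143284282486 [-0.3  -0.36 -0.3  -0.23 -0.3 ] [0.041 0.039 0.039 0.039 0.036]
```

View pics/s2.png

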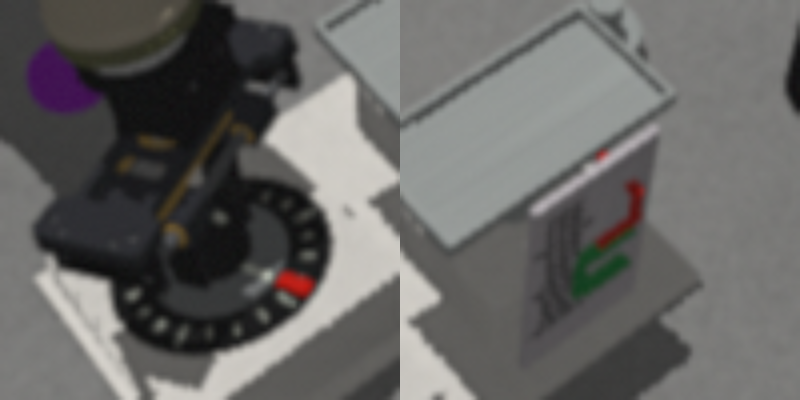

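The dial line now meets the marker at crop (290,283). On the right, the red pointer is an L with its bar at the bottom, and the gate has moved below it. I'll release and retreat.

>>> {"api": "jog_arm", "payload": {"plan": [[0,0,0,0,0,0,0.2],[0,0,0,0,0,0,0.5],[0,0,0,0,0,0,0.8],[0,0,0,0,0,0,0.8],[0,0,0,0,0,-40,0.8],[0,0,0,0,0,-80,0.8],[0,0,0,0,0,-120,0.8],[0,0,0,0,0,-170,0.8],[0,0,0,-50,0,-190,0.8],[0,0,0,-100,0,-190,0.8],[0,0,0,-100,0,-190,0.8]]}}

```text
time: 6.75
ee_pos: [0.4338, -0.1831, 0.2333]
eef_rot: [0.978, 0.141, 0.146, 0.055]
ft_force: [0.0, 0.2, 1.2]
width: 0.0783
grip_force: 0.0
```

```bash
cat >> dial.py <<'E'
def gate(save=None):
    s=snap('scene',save); S=s['image'].astype(int); Q=cloud(s)
    loc=np.stack([Q@ex-axp@ex,Q@ey-axp@ey-.205,Q[...,2]],-1)*1000
    reg=np.zeros((384,512),bool); reg[215:285,285:325]=1
    for nm,mk in dict(green=(S[...,1]>S[...,0]+20)&(S[...,1]>S[...,2]+10),red=(S[...,0]>S[...,1]+30)&(S[...,0]>S[...,2]+25)).items():
        k=mk&reg&(loc[...,0]>73)&(loc[...,0]<105); l=loc[k]
        print(nm,len(l)); 
        for lo in range(-30,40,10):
            b=l[(l[:,1]>=lo)&(l[:,1]<lo+10)]
            if len(b): print('  y',lo,'z',sorted(b[:,2].astype(int).tolist()))
E
python3 - <<'E'
from dial import *
st=status.read_state(); print(st['joint_positions'].round(2),st['ee_pos'].round(3)); dialread(); gate()
# pan in tester frame
c=snap('top'); P=cloud(c)
l=np.stack([P@ex-axp@ex,P@ey-axp@ey-.205,P[...,2]],-1)*1000
m=(abs(l[...,2]-170)<12)&(c['z_map']>0); m[:,:225]=0; m[:,332:]=0; m[:90]=0; m[200:]=0
no,lab,stt,ce=cv2.connectedComponentsWithStats(m.astype(np.uint8)); i=1+np.argmax(stt[1:,4]); q=l[lab==i]
print('pan pct x',np.percentile(q[:,0],[0,1,50,99,100]),'y',np.percentile(q[:,1],[0,1,50,99,100]),'z',np.median(q[:,2]))
print('minrect',cv2.minAreaRect(q[(q[:,0]<55)][:,:2].astype(np.float32)))
E
```

```text
[ 0.53 -0.24 -0.17  2.07 -0.1   1.   -0.88] [ 0.434 -0.183  0.233]
marker 42 (np.float64(-0.3645403985352519), np.float64(0.05774789287193969))
line 13 -0.29932143284282486 [-0.3  -0.36 -0.3  -0.23 -0.37 -0.3  -0.23 -0.31 -0.23 -0.31 -0.23 -0.32
 -0.23] [0.041 0.039 0.039 0.039 0.037 0.036 0.036 0.034 0.034 0.031 0.031 0.029
 0.029]
green 91
  y -20 z [87, 89, 90, 91, 91, 91, 92, 92, 96, 97, 99, 100, 101, 104, 105, 109, 110, 110, 111, 113, 118, 119, 120, 121, 122, 123, 125, 125, 126, 127, 130, 132]
  y -10 z [83, 85, 86, 86, 87, 87, 87, 88, 88, 89, 91, 102, 124, 124, 125, 125, 126, 126, 127, 127, 127, 128, 128, 128]
  y 0 z [85, 87, 88, 88, 89, 89, 90, 90, 92, 93]
  y 10 z [85, 85, 86, 86, 87, 87, 88, 88, 89, 90, 92, 124, 124, 127]
  y 20 z [84, 85, 85, 86, 86, 87, 88, 88, 90, 90, 127]
red 56
  y -10 z [135, 137]
  y 0 z [134, 135, 135, 136, 136, 137, 138]
  y 10 z [131, 134, 134, 134, 135, 135, 136, 136, 136, 137]
  y 20 z [133, 134, 135, 135, 135, 137, 137, 138, 139, 142, 144, 145, 145, 146, 149, 151, 153, 155, 157, 160, 160, 167, 167, 167, 168, 168, 168, 168, 171]
  y 30 z [135, 143, 151, 158, 163, 167, 170, 170]
pan pct x [-49.96386064 -49.26500652   0.68391962  68.39923707  69.33227434] y [-94.16945432 -91.84862606  -0.57852711  89.86355491  91.96651656] z 169.25388136643272
minrect ((2.0899200439453125, -1.0741653442382812), (186.24310302734375, 103.82123565673828), 89.83695220947266)
```

```bash
cat >> dial.py <<'E'
def fine():
  for nm,box in (('top',(125,205,325,392)),('scene',(245,310,175,260))):
    c=snap(nm); im=cv2.resize(c['image'],None,fx=4,fy=4,interpolation=cv2.INTER_LINEAR).astype(float)
    v,u=np.mgrid[box[0]*4:box[1]*4,box[2]*4:box[3]*4]; uv=np.c_[u.ravel(),v.ravel()]; I=im[uv[:,1],uv[:,0]]; uv=(uv+.5)/4-.5
    p=toplane(c,uv,axp+n*.005); a,r=ang(p,axp); w=np.clip(I[:,0]-I[:,1:].max(1)-40,0,None)*(r>.045)*(r<.075)*(abs(a+.36)<.5)
    mk=(p*w[:,None]).sum(0)/w.sum()-axp
    p=toplane(c,uv,axp+n*.007); a,r=ang(p,axp); q=p-axp
    sel=(r>.03)&(r<.042)&(abs(a+.33)<.6); bg=np.median(I[sel].min(1)); w=np.clip(I.min(1)-bg-20,0,None)*sel
    ln=(q*w[:,None]).sum(0)/w.sum()
    print(nm,'marker',[round(1000*float(x),2) for x in (mk@up,-mk@ey)],'line',[round(1000*float(x),2) for x in (ln@up,-ln@ey)],'ang diff',np.arctan2(-ln@ey,ln@up)-np.arctan2(-mk@ey,mk@up))
E
python3 - <<'E'
from dial import *
fine(); rel([.452,.25,.16],tool(-ez,np.radians(78)))
E
```

```text
top marker [53.51, -20.38] line [33.47, -9.92] ang diff 0.07567273464546243
scene marker [50.28, -23.74] line [30.84, -13.43] ang diff 0.030479452973895982
turn [0.4163, 0.1076, -2.6104] shift [118.9, -418.2, 47.0]
```

Both views put the dial about 0.065 rad past the marker, and the commanded turn agrees. That is inside the 0.125 tolerance, so I'll go on to weight C.

>>> {"api": "jog_arm", "payload": {"plan": [[0.416,0.108,-2.61,119,-418,47,0.8],[0.416,0.108,-2.61,119,-418,47,0.8],[0.416,0.108,-2.61,119,-418,47,0.8],[0.416,0.108,-2.61,119,-418,47,0.8],[0.416,0.108,-2.61,119,-418,47,0.8],[0.416,0.108,-2.61,119,-418,47,0.8],[0.416,0.108,-2.61,119,-418,47,0.8],[0.416,0.108,-2.61,119,-418,47,0.8],[0.416,0.108,-2.61,119,-418,47,0.8],[0.416,0.108,-2.61,119,-418,47,0.8],[0.416,0.108,-2.61,119,-418,47,0.8],[0.416,0.108,-2.61,119,-418,47,0.8]]}}

```text
time: 8.2
ee_pos: [0.4515, 0.2511, 0.1595]
eef_rot: [0.495, 0.866, 0.063, 0.022]
ft_force: [-0.0, -0.2, 0.1]
width: 0.0783
grip_force: 0.0
```

```bash
python3 - <<'E'
from dial import *
st=status.read_state(); print(st['joint_positions'].round(2)); rel([.452,.25,.11],tool(-ez,np.radians(78)))
E
```

```text
[ 0.07  0.09 -0.68  1.91  0.05  1.03 -0.09]
turn [0.1329, 0.0315, -0.8276] shift [-2.4, -6.6, 49.0]
```

>>> {"api": "jog_arm", "payload": {"plan": [[0.133,0.032,-0.828,-2,-7,49,0.8],[0.133,0.032,-0.828,-2,-7,49,0.8],[0.133,0.032,-0.828,-2,-7,49,0.8],[0.133,0.032,-0.828,-2,-7,49,0.8],[0.133,0.032,-0.828,-2,-7,49,0.8],[0.133,0.032,-0.828,-2,-7,49,0.8],[0.133,0.032,-0.828,-2,-7,49,0.8],[0.133,0.032,-0.828,-2,-7,49,0.8]]}}

```text
time: 9.0
ee_pos: [0.4515, 0.2493, 0.11]
eef_rot: [0.109, 0.994, 0.0, 0.0]
ft_force: [-1.1, -0.2, 1.5]
width: 0.0784
grip_force: 0.0
```

```bash
python3 - <<'E'
from dial import *
st=status.read_state(); print(st['joint_positions'].round(2)); rel([.452,.25,.034],tool(-ez,np.radians(78)))
s=snap('scene','s3.png')
# knob centres from scene depth
Q=cloud(s)
for nm,(u,v) in dict(C=(276,165),A=(317,154)).items():
    q=Q[v-14:v+14,u-14:u+14].reshape(-1,3); k=q[(q[:,2]>.045)&(q[:,2]<.07)]; print(nm,len(k),np.median(k,0).round(3),((k.min(0)+k.max(0))/2).round(3))
E
```

```text
[ 0.07  0.27 -0.75  1.85  0.21  1.09  0.6 ]
turn [0.0009, 0.0003, -0.0098] shift [-0.3, 0.8, 76.0]
C 62 [0.453 0.248 0.058] [0.451 0.251 0.055]
A 60 [0.531 0.37  0.058] [0.529 0.372 0.055]
```

Both views agree to 1–2 mm. I'll descend and grip.

>>> {"api": "jog_arm", "payload": {"plan": [[0,0,-0.01,0,1,35,0.8],[0,0,-0.01,0,1,65,0.8],[0,0,-0.01,0,1,76,0.8],[0,0,-0.01,0,1,76,0.2],[0,0,-0.01,0,1,76,-0.4],[0,0,-0.01,0,1,76,-0.8],[0,0,-0.01,0,1,76,-0.8],[0,0,-0.01,0,1,76,-0.8],[0,0,-0.01,0,1,76,-0.8],[0,0,-0.01,0,1,76,-0.8],[0,0,-0.01,0,1,76,-0.8]], "squeeze": 30}}

```text
time: 10.15
ee_pos: [0.452, 0.2502, 0.0346]
eef_rot: [0.103, 0.995, 0.001, 0.001]
ft_force: [1.1, 4.1, 0.4]
width: 0.0253
grip_force: 30.0
```

>>> {"api": "jog_arm", "payload": {"plan": [[0,0,0,0,0,0,-0.8],[0,0,0,0,0,0,-0.8],[0,0,0,0,0,-30,-0.8],[0,0,0,0,0,-75,-0.8],[0,0,0,0,0,-125,-0.8],[0,0,0,0,0,-175,-0.8],[0,0,0,0,0,-220,-0.8],[0,0,0,0,0,-240,-0.8],[0,0,0,0,0,-240,-0.8],[0,0,0,0,0,-240,-0.8]]}}

```text
time: 11.15
ee_pos: [0.4508, 0.2484, 0.2722]
eef_rot: [0.104, 0.995, -0.001, -0.001]
ft_force: [0.1, 0.0, -6.6]
width: 0.0252
grip_force: 30.0
```

```bash
cat >> dial.py <<'E'
def spot(y,z): # tester-frame y rel pan centre, tcp z
    p=axp+ey*(.205+y); return [p[0]-.0*ex[0],p[1],z]
E
python3 - <<'E'
from dial import *
st=status.read_state(); print(st['joint_positions'].round(2),st['ee_pos'].round(4),st['ft_force'],st['grip_force'],st['width']); print(spot(.043,.25))
rel(spot(.043,.255),tool(-ez,np.radians(78)))
E
```

```text
[ 0.13  0.13 -0.78  1.64  0.09  1.42  0.7 ] [0.4508 0.2484 0.2722] [ 0.12573879  0.01850801 -6.56290273] 30.000784262328466 0.025246571998126164
[np.float64(0.6432620993228043), np.float64(0.0780806049819838), 0.25]
turn [-0.0027, -0.001, 0.0017] shift [-223.5, -126.9, 17.4]
```

>>> {"api": "jog_arm", "payload": {"plan": [[0,0,0,-37,-21,0,-0.8],[0,0,0,-76,-43,0,-0.8],[0,0,0,-115,-65,4,-0.8],[0,0,0,-152,-87,8,-0.8],[0,0,0,-190,-108,12,-0.8],[0,0,0,-215,-122,17,-0.8],[0,0,0,-223,-127,17,-0.8],[0,0,0,-223,-127,17,-0.8],[0,0,0,-223,-127,17,-0.8],[0,0,0,-223,-127,17,-0.8]]}}

```text
time: 12.15
ee_pos: [0.6425, 0.081, 0.2573]
eef_rot: [0.102, 0.995, -0.0, 0.0]
ft_force: [0.7, -0.2, -5.8]
width: 0.025
grip_force: 30.0
```

```bash
python3 - <<'E'
from dial import *
st=status.read_state(); print(st['ee_pos'].round(4),st['ft_force'],st['grip_force'],st['width'])
rel(spot(.043,.184),tool(-ez,np.radians(78)))
E
```

```text
[0.6425 0.081  0.2573] [ 0.65887305 -0.24042052 -5.77066992] 30.002523621660657 0.0249667899749673
turn [-0.0003, 0.0004, 0.0047] shift [-1.3, -2.7, 73.3]
```

>>> {"api": "jog_arm", "payload": {"plan": [[0,0,0,-1,-3,20,-0.8],[0,0,0,-1,-3,40,-0.8],[0,0,0,-1,-3,52,-0.8],[0,0,0,-1,-3,60,-0.8],[0,0,0,-1,-3,67,-0.8],[0,0,0,-1,-3,73,-0.8],[0,0,0,-1,-3,73,-0.8],[0,0,0,-1,-3,73,-0.8],[0,0,0,-1,-3,73,-0.8],[0,0,0,-1,-3,73,-0.8]]}}

```text
time: 13.15
ee_pos: [0.6442, 0.0764, 0.1851]
eef_rot: [0.103, 0.995, -0.0, 0.001]
ft_force: [-2.6, 1.9, 0.4]
width: 0.0249
grip_force: 30.0
```

```bash
python3 - <<'E'
from dial import *
st=status.read_state(); print(st['ee_pos'].round(4),st['ft_force'],st['grip_force'],st['width'])
gate()
E
```

```text
[0.6442 0.0764 0.1851] [-2.61883514  1.92336042  0.35477007] 29.99673566650017 0.024876465797067322
green 116
  y -20 z [84, 87, 88, 90, 91, 92, 94, 95, 95, 97, 100, 102, 105, 107, 107, 110, 111, 113, 115, 115, 115, 116, 119, 121, 124, 125, 126, 126, 127, 127, 128, 129]
  y -10 z [85, 86, 86, 87, 87, 87, 88, 88, 89, 89, 101, 108, 124, 126, 126, 126, 126, 126, 127, 128, 128, 128, 128]
  y 0 z [82, 86, 86, 86, 87, 87, 88, 88, 88, 88, 89, 90, 90, 124, 124, 125, 125, 126, 127, 127, 128, 128, 129, 129, 129, 130, 130]
  y 10 z [87, 87, 87, 88, 89, 89, 89, 90, 90, 91, 125, 126, 126, 127, 127, 128, 128, 129, 129, 129, 130, 130]
  y 20 z [85, 86, 87, 88, 88, 89, 90, 90, 124, 126, 126, 127]
red 26
  y 10 z [116]
  y 20 z [129, 131, 135, 135, 136, 139, 142, 142, 142, 146, 147, 148, 149, 149, 149, 150, 152]
  y 30 z [114, 116, 126, 130, 136, 147, 147, 149]
```

The force reads about zero, so the pan carries the whole weight. The pointer is at z≈116 mm and the window middle at ≈107 mm, so it is inside with one weight. I'll release and back off.

>>> {"api": "jog_arm", "payload": {"plan": [[0,0,0,0,0,0,-0.2],[0,0,0,0,0,0,0.1],[0,0,0,0,0,0,0.3],[0,0,0,0,0,0,0.3],[0,0,0,0,0,-15,0.3],[0,0,0,0,0,-40,0.3],[0,0,0,0,0,-85,0.3],[0,0,0,0,0,-130,0.3],[0,0,0,50,0,-140,0.3],[0,0,0,100,0,-140,0.3],[0,0,0,150,0,-140,0.3],[0,0,0,200,0,-140,0.3]]}}

```text
time: 14.4
ee_pos: [0.4473, 0.1178, 0.3252]
eef_rot: [0.103, 0.995, -0.0, 0.001]
ft_force: [-1.2, 1.0, 1.2]
width: 0.0567
grip_force: 0.0
```

>>> {"api": "jog_arm", "payload": {"plan": [[0,0,0,0,0,0,0.3],[0,0,0,0,0,0,0.3],[0,0,0,0,0,0,0.3],[0,0,0,0,0,0,0.3],[0,0,0,0,0,0,0.3],[0,0,0,0,0,0,0.3]]}}

```text
time: 15.0
ee_pos: [0.4495, 0.117, 0.324]
eef_rot: [0.103, 0.995, 0.0, -0.0]
ft_force: [-0.7, -0.1, -0.3]
width: 0.0565
grip_force: 0.0
```

```bash
python3 - <<'E'
from dial import *
gate('s4.png'); fine()
t=snap('top','t4.png'); a=cv2.imread('pics/t4.png')[80:230,130:400]; b=cv2.imread('pics/s4.png')[130:310,170:350]
cv2.imwrite('pics/f4.png',np.hstack([cv2.resize(a,(450,250)),cv2.resize(b,(250,250))]).repeat(1,0))
cv2.imwrite('pics/f4.png',np.hstack([cv2.resize(a,(432,360)),cv2.resize(b,(360,360),interpolation=cv2.INTER_CUBIC)]))
E
```

```text
green 114
  y -20 z [83, 86, 89, 90, 90, 91, 93, 93, 96, 98, 99, 100, 103, 104, 107, 108, 110, 112, 114, 114, 116, 119, 119, 121, 123, 125, 125, 126, 127, 127, 129, 130, 130, 130]
  y -10 z [85, 87, 87, 87, 88, 88, 89, 89, 90, 91, 101, 125, 125, 125, 126, 127, 129, 129, 129, 129, 130, 131]
  y 0 z [84, 86, 88, 88, 88, 88, 88, 89, 89, 90, 90, 91, 126, 126, 126, 126, 127, 127, 127, 128, 128, 129, 129]
  y 10 z [82, 86, 87, 87, 88, 88, 89, 89, 89, 92, 124, 126, 126, 126, 127, 127, 127, 127, 127, 128, 128, 128]
  y 20 z [85, 86, 87, 88, 88, 88, 90, 91, 127, 127, 127, 128, 131]
red 30
  y 0 z [112, 112, 114]
  y 10 z [111, 114, 115]
  y 20 z [108, 112, 113, 114, 127, 128, 129, 136, 138, 141, 141, 143, 144, 145, 145, 148, 148, 149, 149]
  y 30 z [131, 134, 139, 142, 144]
top marker [53.5, -20.38] line [33.45, -9.94] ang diff 0.0749987666771092
scene marker [50.29, -23.72] line [30.84, -13.42] ang diff 0.030355743535130153
```

View pics/f4.png

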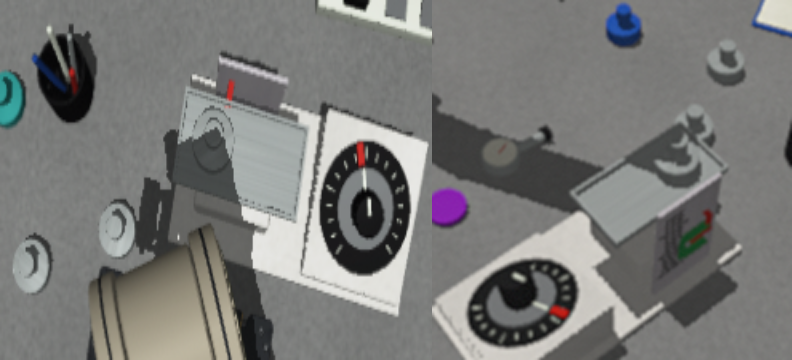

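The weight stands upright on the pan at crop (213,140). The pointer is about 6 mm above the window's middle, the dial line is at the marker within roughly 0.03–0.075 rad, and the spare weights are standing. Handing in.

```bash
python3 -c "
from bench import order
print(order.close_job())"
```

```text
the job is handed in; nothing more can be done
None
```

I handed the job in at about 15 s; the verdict isn't shown to me. The dial is about 0.03–0.075 rad past the red marker (limit 0.125), one weight on the pan puts the pointer about 6 mm above the middle of the green window (limit 15 mm), and the two spare weights are untouched and standing.

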